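# Open the orange sample port

### The job

Open the sample port of the cell with the orange cover: swivel that cover counterclockwise (seen from above) on its pivot screw until it is well clear of the port, which must be completely uncovered. Let go of it there. Leave the cover of the blue cell where it is.

Things in the scene. Friction and masses are not known exactly. Their poses are not given: they have to be found in the camera images.
- orange_cover (a joint): Angle in rad of the orange cover, a flat plate 5 mm thick on top of its sample cell: 0 = closed, growing counterclockwise seen from above to a stop at 1.75; starts at 0 to 0.15. It hides a round port 30 mm wide (steel rim, brass bottom), 55 mm from the pivot, under its disc 52 mm wide: wholly uncovered from 0.78. A little stiff (1 to 2 N at the knob); stays where it is left.
- orange_knob (a point): On the axis of the upright black round knob at the free end of the orange cover, 90 mm from the pivot axis. Knob 16 mm in diameter, 36 mm high above the cover's top; this point is 24 mm above the cover's top, 12 mm below the knob's top. z up, x towards the pivot. The cover's top is 88 mm above the bench.
- orange_pivot (a point): Top centre of the steel pivot screw of the orange cover (head 16 mm wide, 5 mm high), on the upright pivot axis, 93 mm above the bench. The cell is a grey and dark steel box, 160 x 200 mm, 80 mm high, fixed to the bench; only the knob stands higher than this screw.
- blue_knob (a point): The same point on the knob of the other cell, alike but for its blue cover, also closed or nearly so. That cover is to stay where it is.

How it is judged:
By the outcome, as a careful person would: the job done as asked, in the order asked, and still so for the second after the job is handed in, with the robot touching nothing.
It also fails if it takes over 32 s, if anything falls off the work surface, if the arm or the gripper's body presses on something with over 40 N, if the wrist force passes 120 N, or if a joint passes its speed limit or range.

### The arm

A 6-joint arm with a two-finger parallel gripper is mounted at the origin on the work surface. World frame = base frame: x ahead of the robot, y to its left, z up, the work surface at z = 0. Lengths are in m, angles in rad, forces in N, time in s.
With the tool pointing down it reaches from about 0.35 to 0.775 m from the base axis. Payload 7.3 kg.
Tool frame: the origin (TCP) lies on the mounting face of the last link; the fingertips stand 178 mm ahead of it and the grasp point (between the pads) lies 159 mm ahead of it (robot.tcp_to_tips is the distance from the TCP to the fingertips, in m); z points along the fingers, y is the direction in which the jaws open and shut (so a half turn about z gives the same grasp; the last joint's range is limited). The gripper opens to 92 mm and grips with 3 to 60 N. Pads are 19 mm wide; open, the fingers measure 130 mm over their backs; the gripper's body (75 mm by 190 mm) begins 47 mm behind the grasp point.
Start: joints at [-1.265, 0.342, 1.524, -0, 1.275, -0.146], TCP at [0.229, -0.472, 0.405] pointing down, gripper open.
Joint ranges: [-2.53, 2.53], [-0.77, 2.02], [0.04, 2.7], [-1, 4.14], [0.28, 2.66], [-3.11, 3.11]. Speed limits (rad/s): [2.57, 2.57, 3.14, 3.14, 3.14, 3.14].

### API

Orientations are given as [roll, pitch, yaw] about the fixed x, y, z axes, in that order (R = Rz(yaw) Ry(pitch) Rx(roll)).
In Python, from cell import robot, viewer gives the robot as it stands.
- The arm moves only by the shell command python3 -m creep 'ROWS' [OPENING] [FORCE]. ROWS is JSON, a list that holds one entry, the list of rows, each a list of 6 numbers: the shift along the world's x, y, z in mm, then the turn, a rotation vector about the world's x, y, z in degrees. A call has 1 to 5 rows; each row shifts and turns the pose as measured when the row begins; what a row does not reach is not made up. A row lasts 1/12 s, in which the tool goes at most 41.7 mm and 7.16 degrees, less where a joint would pass 70% of its speed; a pose out of reach is approached as far as the arm can. A call with a gripper value outside its range is refused whole. OPENING is the closure, from -1 (fully open) to 1 (shut), set as the call begins (- or left out, the last holds). The fingers move at their own pace and stop on an object; FORCE is the grip in N (left out, the last holds). Time passes only in rows, so rows that do not move let the fingers close. It gives the time, the measured TCP pose, the force and the opening at its end, in the units of the state.
- robot.observe(): the state, without advancing time (a new reading comes with each control period).
- viewer.read_camera(name): name is "scene" or "top" or "wrist"; returns the picture (480x640x3 uint8, blue, green, red); there is no depth.
- viewer.camera_model(name): a dict with "fx", "fy", "cx", "cy" (pixels), "k1" (the pictures are not rectified: a ray, as slopes to the right and down, at radius r is drawn at 1 + k1 r^2 times it, then the intrinsics apply), "pose" (4x4, takes a point from camera to world coordinates); the wrist camera has in their place "mount" (4x4, takes a point from camera to tool coordinates, whose origin is the TCP and whose axes are the flange's). Camera axes: x right, y up, looking along -z (the intrinsics and any distortion apply to the point x, -y, -z); pixel columns grow to the right and rows downward; lengths in m; the calibration is good to about 2 mm. A picture is of the moment at which its call begins: read the wrist's pose just before it. camera_model takes no time and is no camera call.
- robot.hand_in(): hands the job in, once; it reports no verdict.
The state is a dict: "time": time; "qpos": joint angles; "qvel": joint speeds; "joint_efforts": joint torques, N m; "tool_pos": TCP position; "tool_rot": TCP orientation; "contact_force": force on the tool from outside, world axes, zero at the start; "torque": the same for the moment, N m; "opening": finger opening in m.
Only numpy, scipy, OpenCV 4.12 (cv2) and the standard library are available. Lean on these libraries where they do the work, as an engineer would, in place of code of your own. Each camera call takes 0.05 s, during which the arm holds its last target. There are 200 camera calls.

## Working session

There is one attempt and no reset: what is moved stays moved. The work goes in short steps, Python scripts to look and compute and a shell command to move; the robot and the scene stay as the last step left them, time stands still between calls to the robot, and variables do not carry over. Pictures are saved under pics/ and viewed, about 8 in all and at most 12, crops included, and the job is handed in when it is done.

```bash
mkdir -p pics; ls; cat > h.py <<'E'
import numpy as np, cv2
from cell import robot, viewer
def ray(cam,u,v):
    m=viewer.camera_model(cam)
    d=np.array([[m['fx'],0,m['cx']],[0,m['fy'],m['cy']],[0,0,1]])
    x,y=cv2.undistortPoints(np.array([[[u,v]]],float),d,np.array([m['k1'],0,0,0,0]))[0,0]
    P=np.array(m['pose']); return P[:3,3],P[:3,:3]@np.array([x,-y,-1.])
def plane(cam,u,v,z):
    o,d=ray(cam,u,v); return o+d*(z-o[2])/d[2]
def tri(a,b):
    (o,d),(p,e)=ray(*a),ray(*b)
    s,t=np.linalg.lstsq(np.c_[d,-e],p-o,rcond=None)[0]
    return (o+s*d+p+t*e)/2, np.linalg.norm(o+s*d-p-t*e)
E
python3 - <<'E'
from h import *
for c in('scene','top'): cv2.imwrite(f'pics/{c}0.png',viewer.read_camera(c))
np.set_printoptions(precision=3,suppress=True)
print(viewer.camera_model('top'),viewer.camera_model('scene'));print(robot.observe())
E
```

```text
pics
{'fx': 617.5547514808786, 'fy': 617.5547514808786, 'cx': 326.4787554019148, 'cy': 243.13178928698616, 'k1': -0.22003124621744644, 'pose': array([[-0.015,  0.996, -0.083,  0.431],
       [-1.   , -0.017, -0.016,  0.02 ],
       [-0.018,  0.083,  0.996,  1.204],
       [ 0.   ,  0.   ,  0.   ,  1.   ]])} {'fx': 482.8969342042741, 'fy': 482.8969342042741, 'cx': 328.68605319884534, 'cy': 248.6195941101639, 'k1': -0.03501505498504877, 'pose': array([[-0.015, -0.641,  0.767,  1.071],
       [ 1.   , -0.005,  0.016,  0.065],
       [-0.006,  0.767,  0.641,  0.622],
       [ 0.   ,  0.   ,  0.   ,  1.   ]])}
{'time': 0.1, 'qpos': array([-1.265,  0.343,  1.525, -0.   ,  1.275, -0.146]), 'qvel': array([ 0.001, -0.003, -0.003,  0.   , -0.   ,  0.001]), 'joint_efforts': array([  0.001, -43.201, -24.469,   0.072,   0.053,  -0.   ]), 'tool_pos': array([ 0.229, -0.472,  0.404]), 'tool_rot': array([-3.14 , -0.   ,  0.452]), 'contact_force': array([-0.259, -0.042, -0.054]), 'torque': array([0.086, 0.036, 0.021]), 'opening': 0.09208517075425539}
```

View pics/top0.png

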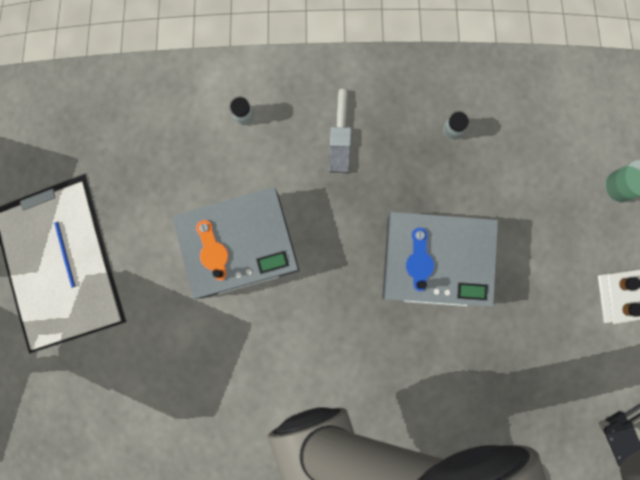

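View pics/scene0.png

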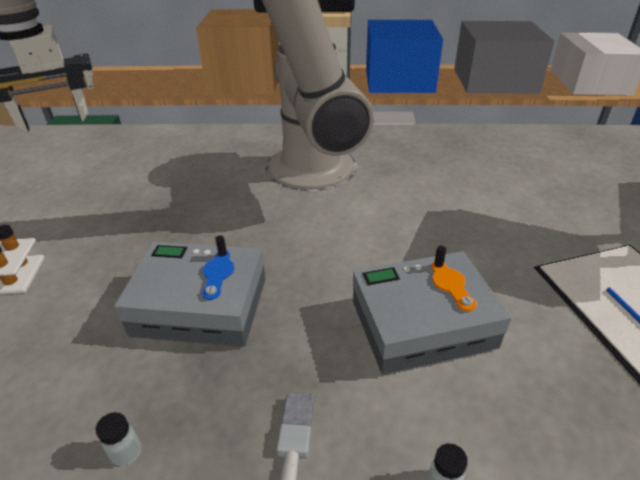

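The top picture shows the orange cover's pivot near (205,228) and its knob near (218,273). In the scene picture they are near (467,301) and (440,256). Next I'll measure both from the two views.

```bash
python3 - <<'E'
from h import *
np.set_printoptions(precision=4,suppress=True)
t=cv2.imread('pics/top0.png');s=cv2.imread('pics/scene0.png')
def dark(im,x0,y0,w,h,th=45):
    c=im[y0:y0+h,x0:x0+w].max(2)<th
    n,l,st,ce=cv2.connectedComponentsWithStats(c.astype(np.uint8))
    k=1+st[1:,4].argmax(); return st[k]+[x0,y0,0,0,0],ce[k]+[x0,y0]
print('top',dark(t,205,260,26,24),'scene',dark(s,425,240,30,32))
cr=[cv2.resize(a,(400,400),interpolation=cv2.INTER_CUBIC) for a in(t[215:285,175:245],s[240:320,410:490])]
cv2.imwrite('pics/crop.png',np.hstack(cr))
E
```

```text
top (array([215, 272,   7,   4,  23]), array([218.087 , 273.3478])) scene (array([435, 246,  11,  20, 150]), array([439.56  , 255.6533]))
```

View pics/crop.png

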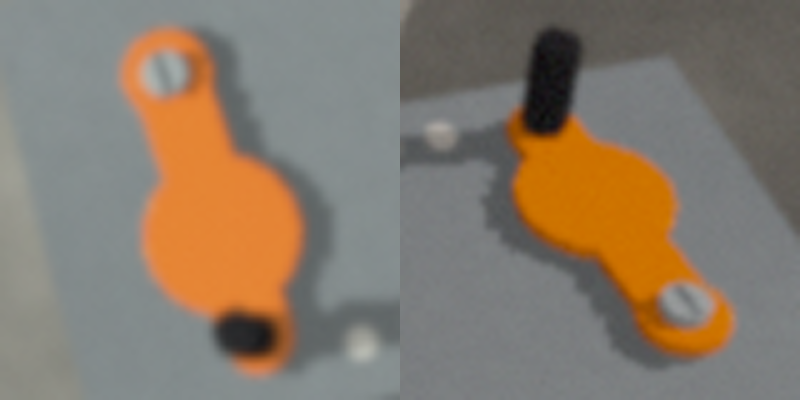

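The enlarged crops give these pixels:

| Point | Top | Scene |
|---|---|---|
| Pivot | (203.8,227.6) | (467.0,300.2) |
| Knob top | (216.4,273.0) | (441.2,247.6) |

```bash
python3 - <<'E'
from h import *
np.set_printoptions(precision=4,suppress=True)
P,e1=tri(('top',203.8,227.6),('scene',467.0,300.2));K,e2=tri(('top',216.4,273.),('scene',441.2,247.6))
print(P,e1,K,e2)
for c,u,v in(('top',203.8,227.6),('scene',467,300.2)):print(plane(c,u,v,.093))
for c,u,v in(('top',216.4,273.),('scene',441.2,247.6)):print(plane(c,u,v,.124))
# disc
for c,f in(('top',(175+222/5.714,215+232/5.714)),('scene',(410+194/5,240+198/5))):print('disc',plane(c,*f,.088))
d=K-P;print(np.linalg.norm(d[:2]),np.arctan2(d[1],d[0]))
# blue
t=cv2.imread('pics/top0.png')
print('blue',plane('top',420,234,.093),plane('top',421,285,.12))
E
```

```text
[0.5567 0.2634 0.091 ] 0.0011731477194933404 [0.4718 0.2333 0.1244] 0.0009780333187277982
[0.5563 0.2624 0.093 ]
[0.5585 0.2633 0.093 ]
[0.4717 0.2329 0.124 ]
[0.4713 0.2339 0.124 ]
disc [0.505  0.2446 0.088 ]
disc [0.5081 0.2453 0.088 ]
0.09006138302790186 -2.800618123693643
blue [ 0.5377 -0.1316  0.093 ] [ 0.4451 -0.1273  0.12  ]
```

The measurements hold up: the pivot comes out at z 91 mm (93 given), the knob top at 124 mm (124 given), and the radius at 90.1 mm (90 given). The cover points at -2.80 rad, so counterclockwise takes the knob towards -y and then +x. I'll cage the knob loosely with the jaws along the tangent (yaw about 0.34).

```bash
python3 -m creep '[[[22,32,0,0,0,0],[22,32,0,0,0,0],[22,32,0,0,0,0],[22,32,0,0,0,-3],[22,32,0,0,0,-3]]]' -1
python3 -m creep '[[[22,32,0,0,0,0],[22,32,0,0,0,0],[22,32,0,0,0,0],[22,32,0,0,0,0],[22,32,0,0,0,0]]]'
python3 -m creep '[[[2,38,0,0,0,0],[2,38,0,0,0,0],[2,38,0,0,0,0],[2,38,0,0,0,0],[2,38,0,0,0,0]]]'
python3 -m creep '[[[2,38,0,0,0,0],[2,38,0,0,0,0],[2,38,0,0,0,0],[0,0,0,0,0,0]]]'
```

```text
time: 0.52
tool_pos: [0.3379, -0.3118, 0.4012]
tool_rot: [-3.138, 0.002, 0.332]
contact_force: [0.5, -0.3, 0.5]
opening: 0.0919
time: 0.93
tool_pos: [0.4506, -0.1427, 0.4003]
tool_rot: [-3.136, 0.003, 0.327]
contact_force: [1.3, -0.4, -0.2]
opening: 0.0924
time: 1.35
tool_pos: [0.4628, 0.0564, 0.3985]
tool_rot: [-3.135, 0.004, 0.327]
contact_force: [0.2, -0.6, -0.8]
opening: 0.0913
time: 1.68
tool_pos: [0.4668, 0.1818, 0.3975]
tool_rot: [-3.133, 0.005, 0.332]
contact_force: [-1.4, -0.7, 0.1]
opening: 0.0921
```

```bash
python3 -m creep '[[[3,26,-10,0,0,0],[2,26,-10,0,0,0],[0,0,-20,0,0,0],[0,0,0,0,0,0]]]'
python3 - <<'E'
from h import *
from scipy.spatial.transform import Rotation as R
o=robot.observe();r=R.from_euler('xyz',o['tool_rot'])
print(o['tool_pos'],o['tool_pos']+r.apply([0,0,.178]),o['qpos'])
im=viewer.read_camera('wrist');cv2.imwrite('pics/w1.png',im)
E
```

```text
time: 2.02
tool_pos: [0.4709, 0.2389, 0.3555]
tool_rot: [-3.134, 0.006, 0.338]
contact_force: [-1.4, -0.1, -0.3]
opening: 0.092
[0.47085611 0.2388959  0.35551701] [0.46938475 0.23990338 0.17752594] [0.32217197 0.39338982 1.59009278 0.00869513 1.16417268 1.55143369]
```

View pics/w1.png

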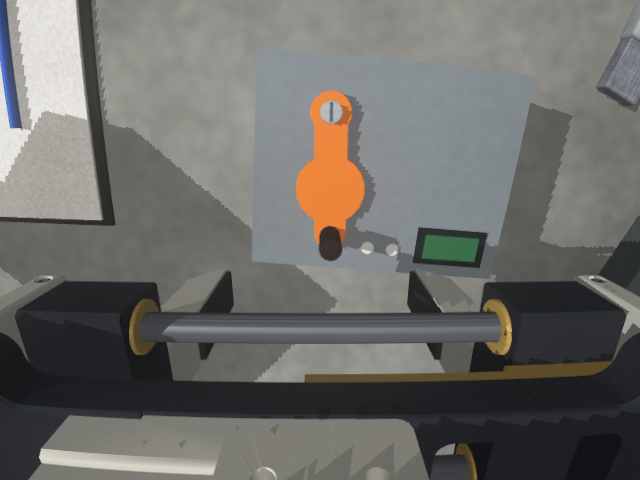

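The wrist view shows the orange knob between the open fingers, its top at (331,249) and the pivot at (331,112). I'll check those against the earlier points.

```bash
python3 - <<'E'
from h import *
from scipy.spatial.transform import Rotation as R
m=viewer.camera_model('wrist');o=robot.observe()
T=np.eye(4);T[:3,:3]=R.from_euler('xyz',o['tool_rot']).as_matrix();T[:3,3]=o['tool_pos']
W=T@np.array(m['mount']);K=np.array([[m['fx'],0,m['cx']],[0,m['fy'],m['cy']],[0,0,1]])
for u,v,z in((331,250,.124),(331,112,.093),(331,188,.088)):
    x,y=cv2.undistortPoints(np.array([[[u,v]]],float),K,np.array([m['k1'],0,0,0,0]))[0,0]
    d=W[:3,:3]@[x,-y,-1];print((W[:3,3]+d*(z-W[2,3])/d[2]).round(4))
E
```

```text
[0.4737 0.233  0.124 ]
[0.5588 0.2628 0.093 ]
[0.5081 0.2444 0.088 ]
```

The wrist view agrees within 2 mm: knob about (0.473, 0.233), pivot about (0.558, 0.263). Next I'll lower around the knob and close to a loose cage.

```bash
python3 -m creep '[[[2,-6,-25,-0.3,-0.5,0],[0,0,-25,0,0,0],[0,0,-20,0,0,0],[0,0,-8,0,0,0],[0,0,0,0,0,0]]]'
python3 -m creep '[[[0,0,0,0,0,0],[0,0,0,0,0,0],[0,0,0,0,0,0]]]' 0.4 10
```

```text
time: 2.48
tool_pos: [0.4754, 0.2301, 0.2828]
tool_rot: [3.141, -0.012, 0.335]
contact_force: [-0.6, 0.6, -0.6]
opening: 0.0918
time: 2.73
tool_pos: [0.4767, 0.2293, 0.2862]
tool_rot: [3.141, -0.016, 0.333]
contact_force: [-1.1, 0.4, -0.0]
opening: 0.0762
```

```bash
python3 -m creep '[[[-4,4,-8,-0.3,0.9,0],[0,0,-4,0,0,0],[0,0,-1,0,0,0],[0,0,-1,0,0,0]]]' 0.5 10
```

```text
time: 3.07
tool_pos: [0.473, 0.234, 0.274]
tool_rot: [3.141, -0.004, 0.333]
contact_force: [0.6, 1.0, 0.2]
opening: 0.0498
```

```bash
python3 -m creep '[[[0,0,0,0,0,0],[0,0,0,0,0,0],[0,0,0,0,0,0]]]'
python3 -m creep '[[[4,-9.4,0,0,0,6.5],[5,-8.9,0,0,0,6.5]]]'
```

```text
time: 3.32
tool_pos: [0.4728, 0.2342, 0.2736]
tool_rot: [3.141, -0.003, 0.333]
contact_force: [-0.4, 1.0, 0.5]
opening: 0.0297
time: 3.48
tool_pos: [0.4811, 0.217, 0.2736]
tool_rot: [-3.141, -0.003, 0.567]
contact_force: [-0.2, 1.5, -0.4]
opening: 0.0235
```

```bash
python3 -m creep '[[[6.5,-9,0,0,0,6.5],[7,-8,0,0,0,6.5],[7.7,-6.7,0,0,0,6.5]]]'
python3 - <<'E'
from h import *
o=robot.observe();d=o['tool_pos'][:2]-[.558,.263];print(np.hypot(*d),np.arctan2(d[1],d[0])+2.8)
cv2.imwrite('pics/w2.png',np.hstack([viewer.read_camera('wrist')[::2,::2],viewer.read_camera('top')[190:310,140:300].repeat(2,0).repeat(2,1)]))
E
```

```text
time: 3.73
tool_pos: [0.502, 0.1928, 0.2737]
tool_rot: [-3.139, -0.002, 0.925]
contact_force: [-0.2, 1.1, 0.7]
opening: 0.023
0.08976182068851668 0.5556792799007844
```

View pics/w2.png

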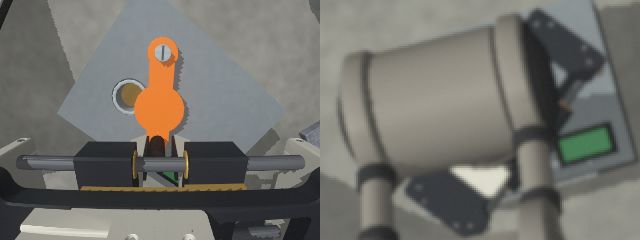

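The wrist half shows the cover following: the knob sits between the fingers and the port is partly uncovered at (128,97). I'll continue along the arc to about 1.3 rad.

```bash
python3 -m creep '[[[8.3,-6,0,0,0,6.5],[9,-5,0,0,0,6.5],[9.5,-4,0,0,0,6.5]]]'
python3 -m creep '[[[9.8,-2.8,0,0,0,6.5],[10,-1.8,0,0,0,6.5],[10,-0.6,0,0,0,6.5]]]'
python3 - <<'E'
from h import *
o=robot.observe();d=o['tool_pos'][:2]-[.558,.263];print(np.hypot(*d),np.arctan2(d[1],d[0])+2.8,o['qpos'])
E
```

```text
time: 4.08
tool_pos: [0.5277, 0.1786, 0.2735]
tool_rot: [-3.136, -0.002, 1.256]
contact_force: [-1.1, 1.8, -0.1]
opening: 0.0227
time: 4.33
tool_pos: [0.5567, 0.1739, 0.2733]
tool_rot: [-3.132, -0.001, 1.6]
contact_force: [-1.1, -0.0, 0.4]
opening: 0.0228
0.08915553458697163 1.2150550156541646 [0.1707715  0.57804616 1.52746558 0.00256501 1.04545806 0.14050207]
```

```bash
python3 -m creep '[[[-2,0,0,0,0,0],[0,0,0,0,0,0],[0,0,0,0,0,0],[0,0,0,0,0,0],[0,0,0,0,0,0]]]' -0.3
python3 -m creep '[[[0,0,15,0,0,0],[0,0,25,0,0,0],[0,0,30,0,0,0],[0,0,30,0,0,0]]]'
python3 -m creep '[[[-10,-30,10,0,0,0],[-10,-35,5,0,0,0],[-5,-35,0,0,0,0],[0,-35,0,0,0,0],[0,-35,0,0,0,0]]]'
python3 -m creep '[[[-5,-35,0,0,0,0],[-5,-35,0,0,0,0],[-5,-35,0,0,0,0],[-5,-35,0,0,0,0],[0,0,0,0,0,0]]]'
python3 - <<'E'
from h import *
a=viewer.read_camera('top')[190:310,140:500];b=viewer.read_camera('scene')[200:380,100:540]
cv2.imwrite('pics/end.png',np.vstack([cv2.resize(a,(780,260)),cv2.resize(b,(780,319))]))
E
```

```text
time: 4.75
tool_pos: [0.5535, 0.1751, 0.2731]
tool_rot: [-3.132, -0.001, 1.582]
contact_force: [0.5, -0.0, -0.5]
opening: 0.0517
time: 5.08
tool_pos: [0.5499, 0.1752, 0.3689]
tool_rot: [-3.115, 0.002, 1.575]
contact_force: [0.5, -0.3, -1.1]
opening: 0.0594
time: 5.5
tool_pos: [0.5219, 0.0073, 0.3937]
tool_rot: [-3.132, -0.001, 1.578]
contact_force: [0.3, -0.1, -0.6]
opening: 0.0597
time: 5.92
tool_pos: [0.498, -0.1427, 0.3951]
tool_rot: [-3.135, 0.002, 1.565]
contact_force: [0.3, -0.9, 0.6]
opening: 0.0596
```

View pics/end.png

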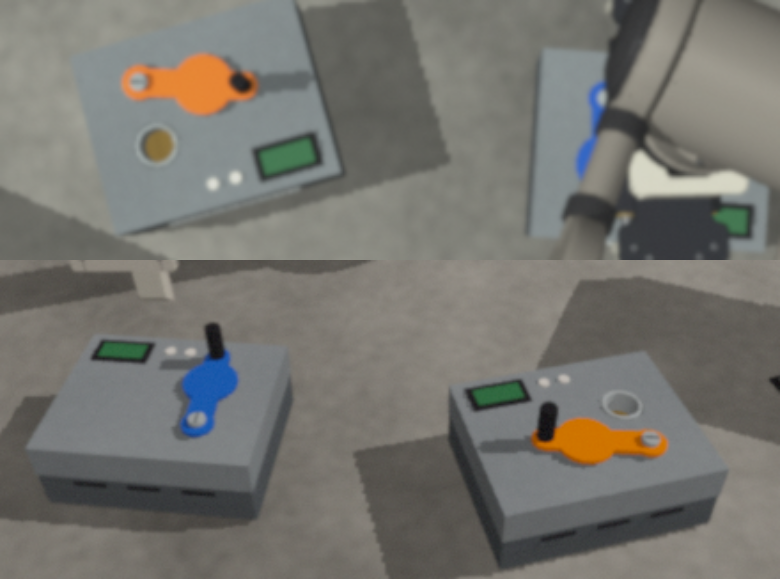

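The port (top crop (157,146)) is fully open and well clear of the orange cover. The knob stands free, the gripper is high above everything, and the blue cover is where it was.

```bash
python3 -c "
from cell import robot
print(robot.observe()['qvel']);print(robot.hand_in())"
```

```text
[ 0.05292948 -0.00232696  0.00337112  0.01026554  0.0023325   0.00449585]
the job is handed in; nothing more can be done
None
```

I swivelled the orange cover counterclockwise to about 1.2 rad past where it started, by caging its knob loosely between the fingers. I then opened the gripper, lifted clear and handed in at about 6 s.

- **Last pictures:** the top and scene views show the port completely uncovered, with the cover well clear of it. The blue cover looks unmoved, judged by eye; I did not measure it.
- **Angle:** the 1.2 rad comes from the gripper's position, and the cover may trail it slightly because the cage was loose. It is still well past the 0.78 rad at which the port is fully uncovered.
- **Force and contact:** the readings I saw stayed around 2 N. At hand-in the gripper was about 0.2 m above the bench, touching nothing.
- **Checks that disagreed:** none failed. The two views and the wrist view agreed within about 3 mm. The hand drifted up about 3 mm while lowering around the knob, which I corrected. One joint was still settling at 0.05 rad/s at hand-in.

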